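# Sweep worn arbor parts into the catch tray at a skate-sharpening bench

### The job

Clear the sharpening bench: with the fingertips, sweep the three worn parts (the small grinding wheel, the hex nut and the flanged collar) along the bench through the open side of the three-walled catch tray until all three lie flat and all the way inside it. Only push them, never lift them off the bench, and leave the round tin, the oil bottle and the hockey puck where they stand.

Things in the scene. Friction and masses are not known exactly. Their poses are not given: they have to be found in the camera images.
- tray: Steel catch tray fixed to the bench on the robot's left: three walls 26 mm high, 4 mm thick, round a floor flush with the bench (no step). Inside 200 mm (its x) by 150 mm (its y). Origin: centre of the inside floor. Inner wall faces at its x = -100, x = +100 and y = +75 mm; the side at y = -75 mm is open and faces the robot's right (world -y), turned up to 20 degrees.
- wheel: Worn small grinding wheel, a grey stone ring lying flat: 40 mm outside diameter, 16 mm hole, 12 mm high. Origin at the centre of its underside, z up. Loose, about 45 g.
- nut: Steel hex nut lying flat: 36 mm across flats, 41.6 mm across corners, 18 mm high. Origin at the centre of its underside, z up. Loose, about 110 g.
- collar: Steel flanged collar standing on its flange: flange 38 mm diameter and 8 mm high, with a hub of 24 mm diameter above it, 22 mm high in all. Origin at the centre of its underside, z up. Loose, about 100 g.
- tin: Bystander: low round metal tin, 51 mm diameter, 22 mm high, standing on the bench between the parts and the tray. Origin at the centre of its underside. Loose, 120 g; to be left alone.
- oil: Bystander: upright white oil bottle, 44 mm diameter, 120 mm high, beyond the work. Origin at the centre of its underside. Loose; to be left alone.
- puck: Bystander: black rubber hockey puck, 76 mm diameter, 25 mm high, lying flat beyond the work. Origin at the centre of its underside. Loose; to be left alone.

How it is judged:
At the end, for the whole second after the job is handed in: The wheel, the nut and the collar lie flat (within 0.2 rad) and still on the floor of the tray, the whole of each within its open side to about 2 mm (centre at least 18 mm inside); tin, oil bottle and puck stand upright within 15 mm of where they were (x of wheel in the frame of tray between -0.1 and 0.1 m and y of wheel in the frame of tray between -0.057 and 0.075 m and height (world z) of each of wheel, nut, collar below 0.006 m and angle between each of wheel, nut, collar, tin, oil, puck's own z axis and vertical below 0.2 rad and linear speed of each of wheel, nut, collar below 0.02 m/s and x of nut in the frame of tray between -0.1 and 0.1 m and y of nut in the frame of tray between -0.057 and 0.075 m and x of collar in the frame of tray between -0.1 and 0.1 m and y of collar in the frame of tray between -0.057 and 0.075 m and distance of each of tin, oil, puck from where it was at the start of the episode below 0.015 m); the robot touches nothing.
It fails at once if a worn part is lifted more than 12 mm off the bench (height (world z) of any of wheel, nut, collar above 0.012 m).
It fails at once if the tin, the oil bottle or the puck is shifted more than 15 mm or tipped (distance of any of tin, oil, puck from where it was at the start of the episode above 0.015 m or angle between any of tin, oil, puck's own z axis and vertical above 0.3 rad).
It also fails if it takes over 72 s, if anything falls off the work surface, if the arm or the gripper's body presses on something with over 40 N, if the wrist force passes 120 N, or if a joint passes its speed limit or range.

### The arm

A 7-joint arm with a two-finger parallel gripper is mounted at the origin on the work surface. World frame = base frame: x ahead of the robot, y to its left, z up, the work surface at z = 0. Lengths are in m, angles in rad, forces in N, time in s.
With the tool pointing down it reaches from about 0.425 to 0.95 m from the base axis. Payload 16.7 kg.
Tool frame: the origin (TCP) lies midway between the tips of the shut fingers; the grasp point (between the pads) lies 19 mm behind it; z points along the fingers, y is the line along which they close (so a half turn about z gives the same grasp; the last joint's range is limited). The gripper opens to 94 mm and grips with 3 to 60 N. Pads are 16 mm wide; open, the fingers measure 119 mm over their backs; the gripper's body (75 mm by 177 mm) begins 78 mm behind the grasp point.
Start: joints at [-0.149, 0.426, 0.074, 1.606, -0.034, 1.111, -0.067], TCP at [0.675, -0, 0.205] pointing down, gripper open.
Joint ranges: [-2.85, 2.85], [-0.5, 2.14], [-1.23, 1.37], [0.21, 2.46], [-1.02, 4.16], [0.16, 2.05], [-2.73, 2.73]. Speed limits (rad/s): [1.89, 1.89, 2.39, 2.39, 3.01, 3.01, 3.01].

### API

Orientations are given as a rotation vector (axis times angle).
In Python, from rig import robot gives the robot as it stands. The module is installed in compiled form; this text tells all that it offers.
- The arm moves only by the tool drive_tool, never from a script. Its argument "deltas" is a list of rows, each a list of 7 numbers: the turn, a rotation vector about the tool's x, y, z in degrees, then the shift along the tool's x, y, z in m, then the finger opening in m, from 0 to 0.094. A call has 1 to 8 rows; each row is the pose to reach, as a shift and turn from the pose commanded when the call began, along the tool's axes at that moment; what a row does not reach only later rows make up. A row lasts 1/10 s, in which the tool goes at most 50 mm and 8.59 degrees, less where a joint would pass 70% of its speed; a pose out of reach is approached as far as the arm can. A call with a gripper value outside its range is refused whole. The fingers move at their own pace and stop on an object; "force" is the grip in N (left out, the last holds). Time passes only in rows, so rows that repeat a pose let the fingers close. It gives the time, the measured TCP pose, the force, the opening and the grip force at its end, in the units of the state.
- robot.state(): the state, without advancing time (a new reading comes with each control period).
- robot.read_camera(name): name is "scene" or "side" or "wrist"; returns (picture, depth): 420x560x3 uint8, red, green, blue; 420x560 float32, m along the optical axis (not along the pixel's ray), 0 where there is no reading.
- robot.get_calibration(name): a dict with "vfov" (degrees; the focal length in pixels is half the picture's height over the tangent of half this angle, whatever the lens; pixels are square), "cx", "cy" (the principal point, pixels), "k1" (the pictures are not rectified: a ray, as slopes to the right and down, at radius r is drawn at 1 + k1 r^2 times it, then the intrinsics apply), "R" (3x3) and "t" (3): a world point X has camera coordinates R X + t; the wrist camera has in their place "mount" (4x4, takes a point from camera to tool coordinates, whose origin is the TCP and whose axes are the flange's). Camera axes: x right, y down, z forward; pixel columns grow to the right and rows downward; lengths in m; the calibration is good to about 2 mm. A picture is of the moment at which its call begins: read the wrist's pose just before it. get_calibration takes no time and is no camera call.
- robot.sign_off(): hands the job in; it is judged then, once.
The state is a dict: "time": time; "joint_positions": joint angles; "joint_vel": joint speeds; "effort": joint torques, N m; "tcp_pos": TCP position; "tool_rot": TCP orientation; "wrist_force": force on the tool from outside, world axes, zero at the start; "ft_torque": the same for the moment, N m; "finger_gap": opening from 0.0 (shut) to 1.0 (fully open); "gripper_force": force on a finger pad.
Only numpy, scipy, OpenCV 4.12 (cv2) and the standard library are available. Lean on these libraries where they do the work, as an engineer would, in place of code of your own. Each camera call takes 0.05 s, during which the arm holds its last target. There are 200 camera calls.

## Working session

There is one attempt and no reset: what is moved stays moved. The work goes in short steps, Python scripts to look and compute and a tool call to move; the robot and the scene stay as the last step left them, time stands still between calls to the robot, and variables do not carry over. Pictures are saved under pics/ and viewed, at most 10 in all, crops included, and the job is handed in when it is done.

Besides the shell and the picture viewer there is one more tool, called as a command line: name --pt "numbers of a row" for each row, then --argument value for the rest. drive_tool: Moves the arm, as the interface text tells. Its arguments: {"type":"object","properties":{"deltas":{"type":"array"},"force":{"type":"number"}},"required":["deltas"]}

```bash
mkdir -p pics
cat > h.py <<'E'
import numpy as np, cv2
from rig import robot
def rays(cal,uv,R=None,t=None):
    f=210/np.tan(np.radians(cal["vfov"])/2)
    K=np.array([[f,0,cal["cx"]],[0,f,cal["cy"]],[0,0,1.]])
    p=cv2.undistortPoints(np.array(uv,float).reshape(-1,1,2),K,np.array([cal["k1"],0,0,0.])).reshape(-1,2)
    d=np.c_[p,np.ones(len(p))]
    R=np.array(cal["R"]);t=np.array(cal["t"])
    return -R.T@t, d@R
def toplane(name,uv,z):
    c,d=rays(robot.get_calibration(name),uv)
    return c+d*((z-c[2])/d[:,2])[:,None]
def cloud(name,depth):
    h,w=depth.shape
    uv=np.stack(np.meshgrid(np.arange(w),np.arange(h)),-1).reshape(-1,2)
    c,d=rays(robot.get_calibration(name),uv)
    P=c+d*depth.reshape(-1,1)
    P[depth.reshape(-1)==0]=np.nan
    return P.reshape(h,w,3)
E
python3 - <<'E'
from h import *
for n in ("scene","side"):
    im,d=robot.read_camera(n); cv2.imwrite(f"pics/{n}0.png",im[:,:,::-1]); np.savez(f"{n}0.npz",im=im,d=d)
    c=robot.get_calibration(n); print(n,c["vfov"],-np.array(c["R"]).T@np.array(c["t"]))
s=robot.state();print(s["tcp_pos"],s["tool_rot"],s["time"])
E
```

```text
scene 56.95336285657255 [ 0.94276413 -0.14105654  0.67506914]
side 54.848324923237655 [ 0.51206612 -0.41224524  0.5893765 ]
[6.74619000e-01 1.83567249e-05 2.04864603e-01] [-2.22087254e+00 -2.22094617e+00  1.28073782e-03] 0.1
```

View pics/scene0.png

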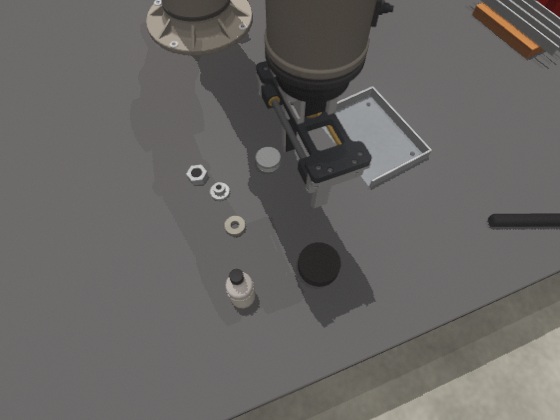

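View pics/side0.png

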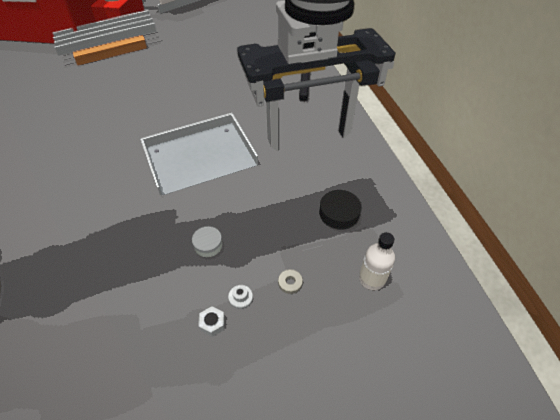

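The scene view shows the nut (197,175), collar (220,191), wheel (235,226), tin (268,159), puck (319,264), bottle (241,295), and the tray partly hidden by the arm. The side view shows the nut (211,320), collar (240,296), wheel (290,281), tin (207,238), puck (340,205), and the whole tray with rim corners at about (142,152), (233,116), (257,158) and (162,191).

Run:
```python
from h import *
np.set_printoptions(precision=4,suppress=True)
a={"scene":dict(nut=(197,174),collar=(220,190),wheel=(235,225),tin=(268,157),puck=(319,262),oil=(242,300)),
"side":dict(nut=(211,319),collar=(240,297),wheel=(290,280),tin=(207,237),puck=(340,204),oil=(375,284))}
zz=dict(nut=.018,collar=.008,wheel=.012,tin=.022,puck=.025,oil=0.0)
for n in a:
    for k,v in a[n].items(): print(n,k,toplane(n,[v],zz[k])[0])
print("tray rim",toplane("side",[(142,152),(233,116),(257,158),(162,191)],[.026]*4 and .026))
# depth-cloud blobs
for n in ("side","scene"):
    f=np.load(n+"0.npz");P=cloud(n,f["d"]);z=P[:,:,2]
    m=((z>.005)&(z<.14)&(P[:,:,1]<.05)&(P[:,:,0]>.35)&(P[:,:,0]<.95)).astype(np.uint8)
    c,l,s,ce=cv2.connectedComponentsWithStats(m)
    for i in range(1,c):
        if s[i,4]>60:
            q=P[l==i]; top=q[q[:,2]>np.percentile(q[:,2],95)-.004]
            print(n,ce[i],s[i,4],"topz",np.percentile(q[:,2],95),"mid",(top.min(0)+top.max(0))/2,"ext",np.ptp(top,axis=0))
    zt=P[(z>.018)&(z<.032)&(P[:,:,1]>.04)&(P[:,:,1]<.4)&(P[:,:,0]>.35)&(P[:,:,0]<.95)]
    if len(zt): print(n,"rim",len(zt),cv2.minAreaRect(zt[:,:2].astype(np.float32)))
```

```text
scene nut [ 0.4886 -0.1412  0.018 ]
scene collar [ 0.5351 -0.1088  0.008 ]
scene wheel [ 0.6213 -0.1055  0.012 ]
scene tin [0.5047 0.0054 0.022 ]
scene puck [0.7507 0.0091 0.025 ]
scene oil [ 0.7578 -0.1394  0.    ]
side nut [ 0.4842 -0.1423  0.018 ]
side collar [ 0.5349 -0.113   0.008 ]
side wheel [ 0.6193 -0.1072  0.012 ]
side tin [0.5043 0.0063 0.022 ]
side puck [0.7499 0.0109 0.025 ]
side oil [ 0.7538 -0.1465  0.    ]
tray rim [[0.4098 0.252  0.026 ]
 [0.6147 0.3136 0.026 ]
 [0.6335 0.1679 0.026 ]
 [0.4399 0.1313 0.026 ]]
side [340.129  208.5724] 1326 topz 0.027156486888571002 mid [0.7499 0.0083 0.0262] ext [0.0765 0.0741 0.0061]
side [206.7057 240.7643] 700 topz 0.023496552751170723 mid [0.5025 0.0044 0.0222] ext [0.0503 0.0512 0.0053]
side [377.5878 262.5827] 1390 topz 0.12021457688745371 mid [ 0.7508 -0.1369  0.1193] ext [0.0214 0.0215 0.006 ]
side [289.903 281.204] 402 topz 0.0135433720581845 mid [ 0.6193 -0.1077  0.0125] ext [0.0393 0.0397 0.0058]
side [239.9878 296.3017] 411 topz 0.023377309156609405 mid [ 0.5354 -0.111   0.0221] ext [0.023  0.0222 0.0055]
side [211.3466 32
[... 300 characters left out ...]
.0523 0.0493 0.0049]
scene [196.8392 173.9003] 311 topz 0.020629608864538407 mid [ 0.4849 -0.1414  0.0193] ext [0.0382 0.0395 0.0054]
scene [219.6241 190.6861] 274 topz 0.0240448332367574 mid [ 0.5359 -0.1101  0.0232] ext [0.024  0.0228 0.0051]
scene [234.9498 225.2241] 299 topz 0.014120988057524762 mid [ 0.6202 -0.1056  0.0131] ext [0.0402 0.0387 0.0058]
scene [318.9691 263.745 ] 1490 topz 0.027767924764576818 mid [0.7508 0.01   0.0268] ext [0.075  0.075  0.0061]
scene [240.1432 288.5409] 880 topz 0.12108285769807799 mid [ 0.7526 -0.1358  0.1205] ext [0.0202 0.0205 0.0062]
scene rim 1000 ((0.6019949913024902, 0.24445241689682007), (0.3680333197116852, 0.39191925525665283), 82.0395736694336)
```

Run:
```python
from h import *
np.set_printoptions(precision=4,suppress=True)
f=np.load("side0.npz");P=cloud("side",f["d"])
z=P[:,:,2]; m=(z>.018)&(z<.032); m[:,:130]=0;m[:,268:]=0;m[:108]=0;m[205:]=0
q=P[m][:,:2].astype(np.float32); print(len(q),cv2.minAreaRect(q),cv2.boxPoints(cv2.minAreaRect(q)))
```

```text
586 ((0.5219317078590393, 0.23657524585723877), (0.20860931277275085, 0.15752916038036346), 8.250870704650879) [[0.4074 0.2996]
 [0.43   0.1437]
 [0.6365 0.1736]
 [0.6139 0.3295]]
```

drive_tool --pt "0 0 0 -0.04 -0.01 0 0.02" --pt "0 0 0 -0.08 -0.02 0 0.02" --pt "0 0 0 -0.12 -0.035 0 0.02" --pt "0 0 0 -0.155 -0.055 0.03 0.02" --pt "0 0 0 -0.155 -0.055 0.07 0.02" --pt "0 0 0 -0.155 -0.055 0.1 0.02" --pt "0 0 0 -0.155 -0.055 0.12 0.02" --pt "0 0 0 -0.155 -0.055 0.12 0.02"

```text
time: 0.9
tcp_pos: [0.6179, -0.1547, 0.0824]
tool_rot: [-2.219, -2.218, 0.005]
wrist_force: [0.0, -0.1, 0.1]
finger_gap: 0.355
gripper_force: 0.0
```

drive_tool --pt "0 0 0 0 0.001 0.035 0.02" --pt "0 0 0 0 0.001 0.065 0.02" --pt "0 0 0 0 0.001 0.077 0.02" --pt "0 0 0 0 0.001 0.079 0.02" --pt "0 0 0 0.01 0.001 0.079 0.02" --pt "0 0 0 0.02 0.001 0.079 0.02" --pt "0 0 0 0.035 0.001 0.079 0.02" --pt "0 0 0 0.05 0.0 0.079 0.02"

```text
time: 1.7
tcp_pos: [0.6205, -0.1033, 0.0074]
tool_rot: [2.22, 2.221, 0.002]
wrist_force: [-0.3, -0.4, 0.7]
finger_gap: 0.213
gripper_force: 0.3
```

drive_tool --pt "0 0 0 0.022 -0.003 0.001 0.02" --pt "0 0 0 0.044 -0.006 0.002 0.02" --pt "0 0 0 0.066 -0.009 0.002 0.02" --pt "0 0 0 0.088 -0.012 0.002 0.02" --pt "0 0 0 0.11 -0.015 0.002 0.02" --pt "0 0 0 0.132 -0.018 0.002 0.02" --pt "0 0 0 0.154 -0.021 0.002 0.02" --pt "0 0 0 0.176 -0.024 0.002 0.02"

```text
time: 2.5
tcp_pos: [0.5955, 0.0734, 0.0049]
tool_rot: [-2.22, -2.223, -0.001]
wrist_force: [-0.1, -0.8, -0.0]
finger_gap: 0.211
gripper_force: 0.2
```

drive_tool --pt "0 0 0 0.022 -0.003 0 0.02" --pt "0 0 0 0.044 -0.006 0 0.02" --pt "0 0 0 0.066 -0.009 0 0.02" --pt "0 0 0 0.088 -0.012 0 0.02" --pt "0 0 0 0.11 -0.015 0 0.02" --pt "0 0 0 0.132 -0.017 0 0.02" --pt "0 0 0 0.15 -0.019 0 0.02" --pt "0 0 0 0.16 -0.02 0 0.02"

```text
time: 3.3
tcp_pos: [0.5752, 0.2337, 0.0048]
tool_rot: [-2.219, -2.224, -0.001]
wrist_force: [-0.2, -0.5, 0.5]
finger_gap: 0.214
gripper_force: 0.3
```

drive_tool --pt "0 0 0 0.009 0 0 0.02" --pt "0 0 0 0.015 0 0 0.02" --pt "0 0 0 0.018 0 0 0.02" --pt "0 0 0 0.0 0 0 0.02" --pt "0 0 0 -0.01 0 -0.03 0.02" --pt "0 0 0 -0.01 0 -0.07 0.02" --pt "0 0 0 -0.05 0 -0.08 0.02" --pt "0 0 0 -0.1 0 -0.08 0.02"

```text
time: 4.1
tcp_pos: [0.577, 0.1309, 0.0866]
tool_rot: [2.218, 2.223, 0.006]
wrist_force: [1.3, -0.7, -0.2]
finger_gap: 0.213
gripper_force: 0.0
```

drive_tool --pt "0 0 0 -0.05 -0.005 0 0.02" --pt "0 0 0 -0.1 -0.01 0 0.02" --pt "0 0 0 -0.15 -0.02 0 0.02" --pt "0 0 0 -0.2 -0.03 0 0.02" --pt "0 0 0 -0.25 -0.037 0 0.02" --pt "0 0 0 -0.28 -0.037 0 0.02" --pt "0 0 0 -0.28 -0.037 0 0.02"

```text
time: 4.8
tcp_pos: [0.5373, -0.1557, 0.0847]
tool_rot: [2.23, 2.211, -0.002]
wrist_force: [-0.1, 0.4, 0.3]
finger_gap: 0.214
gripper_force: 0.0
```

Run:
```python
from h import *
s=robot.state();print(s["time"],s["tcp_pos"],s["tool_rot"])
im,d=robot.read_camera("side"); cv2.imwrite("pics/side1.png",im[:,:,::-1])
P=cloud("side",d);z=P[:,:,2]
m=((z>.005)&(z<.14)&(P[:,:,1]<.05)&(P[:,:,0]>.35)&(P[:,:,0]<.95)).astype(np.uint8)
c,l,st,ce=cv2.connectedComponentsWithStats(m)
for i in range(1,c):
    if st[i,4]>60:
        q=P[l==i]; top=q[q[:,2]>np.percentile(q[:,2],95)-.004]
        print(ce[i],st[i,4],np.percentile(q[:,2],95),(top.min(0)+top.max(0))/2)
```

```text
4.8 [ 0.53729938 -0.1557044   0.08471967] [ 2.22959857e+00  2.21119536e+00 -2.12720448e-03]
[340.14630468 208.59728507] 1326 0.02711564362214139 [0.74969103 0.00799652 0.02591911]
[377.62374101 262.51582734] 1390 0.12019099747781946 [ 0.75077973 -0.13769339  0.11916233]
[244.2976378  294.21889764] 635 0.13643740786773903 [ 0.53710547 -0.15950663  0.13625033]
[211.28571429 320.66907776] 553 0.01998626071816125 [ 0.48361696 -0.14167115  0.01886073]
```

View pics/side1.png

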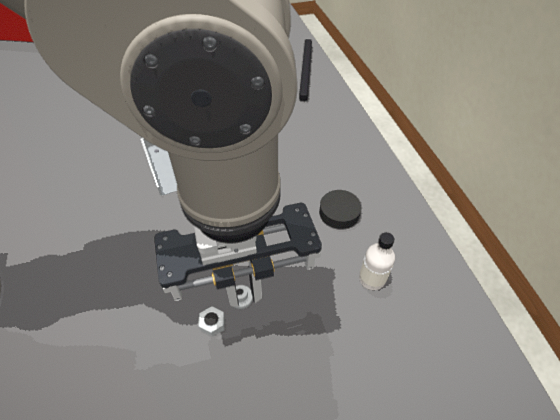

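The view shows the wheel gone from the bench, the nut at (211,320), and the collar at (240,296) just in front of the fingers. The arm hides the tray.

drive_tool --pt "0 0 0 0 0.001 0.035 0.02" --pt "0 0 0 0 0.001 0.065 0.02" --pt "0 0 0 0 0.001 0.077 0.02" --pt "0 0 0 0 0.001 0.08 0.02" --pt "0 0 0 0.008 0.001 0.08 0.02" --pt "0 0 0 0.016 0.001 0.08 0.02" --pt "0 0 0 0.024 0.003 0.08 0.02" --pt "0 0 0 0.036 0.008 0.08 0.02"

```text
time: 5.65
tcp_pos: [0.5474, -0.1124, 0.0053]
tool_rot: [2.221, 2.22, 0.001]
wrist_force: [-0.8, -1.1, 1.1]
finger_gap: 0.212
gripper_force: 0.5
```

drive_tool --pt "0 0 0 0.015 0.007 0 0.02" --pt "0 0 0 0.03 0.014 0 0.02" --pt "0 0 0 0.045 0.021 0 0.02" --pt "0 0 0 0.06 0.028 0 0.02" --pt "0 0 0 0.08 0.032 0 0.02" --pt "0 0 0 0.1 0.033 0 0.02" --pt "0 0 0 0.12 0.033 0 0.02" --pt "0 0 0 0.14 0.032 0 0.02"

```text
time: 6.45
tcp_pos: [0.5793, 0.0288, 0.0044]
tool_rot: [-2.221, -2.222, -0.0]
wrist_force: [0.1, -1.7, 1.2]
finger_gap: 0.213
gripper_force: 0.4
```

drive_tool --pt "0 0 0 0.02 -0.004 0 0.02" --pt "0 0 0 0.042 -0.01 0 0.02" --pt "0 0 0 0.064 -0.017 0 0.02" --pt "0 0 0 0.086 -0.024 0 0.02" --pt "0 0 0 0.108 -0.031 0 0.02" --pt "0 0 0 0.13 -0.038 0 0.02" --pt "0 0 0 0.15 -0.044 0 0.02" --pt "0 0 0 0.165 -0.048 0 0.02"

```text
time: 7.25
tcp_pos: [0.5304, 0.1944, 0.0044]
tool_rot: [-2.22, -2.223, -0.0]
wrist_force: [0.6, -1.0, 0.2]
finger_gap: 0.212
gripper_force: 0.4
```

drive_tool --pt "0 0 0 0.01 -0.003 0 0.02" --pt "0 0 0 0.016 -0.004 0 0.02" --pt "0 0 0 0.018 -0.004 0 0.02" --pt "0 0 0 0.0 0 0 0.02" --pt "0 0 0 -0.01 0 -0.03 0.02" --pt "0 0 0 -0.01 0 -0.07 0.02" --pt "0 0 0 -0.05 0 -0.09 0.02" --pt "0 0 0 -0.1 0 -0.09 0.02"

```text
time: 8.05
tcp_pos: [0.5329, 0.0923, 0.0974]
tool_rot: [2.218, 2.223, 0.007]
wrist_force: [0.7, -1.1, -0.3]
finger_gap: 0.215
gripper_force: 0.0
```

drive_tool --pt "0 0 7 -0.035 -0.01 0 0.02" --pt "0 0 14 -0.075 -0.02 0 0.02" --pt "0 0 21 -0.115 -0.033 0 0.02" --pt "0 0 28 -0.155 -0.046 0 0.02" --pt "0 0 35 -0.195 -0.06 0 0.02" --pt "0 0 40 -0.235 -0.073 0 0.02" --pt "0 0 45 -0.262 -0.082 0 0.02" --pt "0 0 45 -0.269 -0.084 0 0.02"

```text
time: 8.85
tcp_pos: [0.4454, -0.1806, 0.0947]
tool_rot: [2.907, 1.19, -0.0]
wrist_force: [0.3, 0.2, 0.4]
finger_gap: 0.216
gripper_force: 0.0
```

Run:
```python
from h import *
s=robot.state();print(s["time"],s["tcp_pos"],s["tool_rot"])
print(cv2.Rodrigues(np.array(s["tool_rot"]))[0].round(3))
for n in ("side","scene"):
    im,d=robot.read_camera(n); cv2.imwrite(f"pics/{n}2.png",im[:,:,::-1])
    P=cloud(n,d);z=P[:,:,2]
    m=((z>.005)&(z<.14)&(P[:,:,0]>.35)&(P[:,:,0]<.95)&(P[:,:,1]<.3)&(P[:,:,1]>-.3)).astype(np.uint8)
    c,l,st,ce=cv2.connectedComponentsWithStats(m)
    for i in range(1,c):
        if st[i,4]>60:
            q=P[l==i]; top=q[q[:,2]>np.percentile(q[:,2],95)-.004]
            print(n,ce[i].round(),st[i,4],((top.min(0)+top.max(0))/2).round(4))
cv2.imwrite("pics/both2.png",np.hstack([cv2.imread("pics/side2.png")[60:360,100:450],cv2.imread("pics/scene2.png")[60:360,150:500]]))
```

```text
8.85 [ 0.44542761 -0.1806256   0.09470712] [ 2.90670637e+00  1.19005713e+00 -2.83055936e-04]
[[ 0.713  0.701  0.   ]
 [ 0.701 -0.713 -0.001]
 [-0.     0.001 -1.   ]]
side [246. 141.] 222 [0.6246 0.2371 0.0264]
side [220. 137.] 203 [0.5763 0.2724 0.0128]
side [200. 153.] 219 [0.5268 0.2334 0.0222]
side [340. 209.] 1326 [0.7501 0.008  0.0259]
side [207. 241.] 702 [0.5025 0.0045 0.022 ]
side [378. 263.] 1386 [ 0.7509 -0.1378  0.1194]
scene [350. 101.] 520 [0.4336 0.2236 0.027 ]
scene [165. 128.] 184 [ 0.4399 -0.1694  0.1369]
scene [370. 137.] 227 [0.5267 0.2329 0.0223]
scene [155. 140.] 166 [ 0.4621 -0.1926  0.1373]
scene [398. 149.] 240 [0.5769 0.2724 0.0134]
scene [268. 158.] 486 [0.5034 0.006  0.0234]
scene [395. 170.] 311 [0.6248 0.237  0.0265]
scene [197. 174.] 303 [ 0.4845 -0.1414  0.0194]
scene [319. 264.] 1486 [0.7504 0.01   0.0266]
scene [240. 289.] 879 [ 0.7527 -0.1357  0.1204]
```

View pics/both2.png

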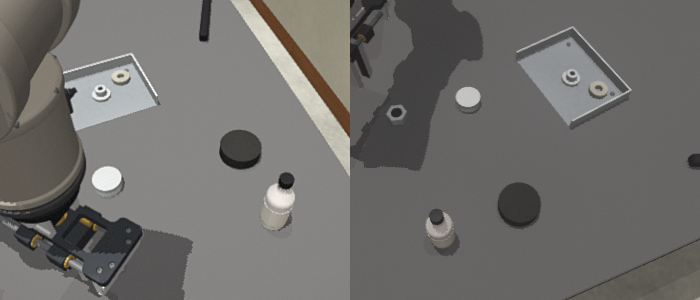

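The right half of the view shows the collar and wheel lying in the tray, the nut at crop (396,112), and the bystanders in place. Next is the nut.

drive_tool --pt "0 0 0 0 0 0.035 0.02" --pt "0 0 0 0 0 0.07 0.02" --pt "0 0 0 0 0 0.086 0.02" --pt "0 0 0 0 0 0.09 0.02" --pt "0 0 0 0.012 0 0.09 0.02" --pt "0 0 0 0.022 0 0.09 0.02" --pt "0 0 0 0.034 0 0.09 0.02" --pt "0 0 0 0.05 0 0.09 0.02"

```text
time: 9.75
tcp_pos: [0.4836, -0.1407, 0.0053]
tool_rot: [2.902, 1.202, 0.002]
wrist_force: [-1.1, -1.2, 0.5]
finger_gap: 0.212
gripper_force: 0.8
```

drive_tool --pt "0 0 0 0.018 0 0 0.02" --pt "0 0 0 0.036 0 0 0.02" --pt "0 0 0 0.054 0 0 0.02" --pt "0 0 0 0.072 0 0 0.02" --pt "0 0 0 0.09 0 0 0.02" --pt "0 0 0 0.102 0 0 0.02" --pt "0 0 0 0.11 0 0 0.02" --pt "0 0 0 0.113 0 0 0.02"

```text
time: 10.55
tcp_pos: [0.5626, -0.0612, 0.0044]
tool_rot: [-2.902, -1.203, 0.0]
wrist_force: [-2.0, -0.8, 2.6]
finger_gap: 0.212
gripper_force: 1.9
```

drive_tool --pt "0 0 0 -0.02 0 0 0.02" --pt "0 0 0 -0.03 0 -0.03 0.02" --pt "0 0 -7 -0.04 0.01 -0.06 0.02" --pt "0 0 -14 -0.05 0.02 -0.06 0.02" --pt "0 0 -21 -0.055 0.035 -0.06 0.02" --pt "0 0 -29 -0.055 0.05 -0.06 0.02" --pt "0 0 -37 -0.055 0.055 -0.06 0.02" --pt "0 0 -45 -0.055 0.055 -0.06 0.02"

```text
time: 11.35
tcp_pos: [0.5615, -0.1415, 0.0644]
tool_rot: [2.218, 2.225, -0.0]
wrist_force: [0.3, -0.5, 0.0]
finger_gap: 0.212
gripper_force: 0.0
```

Run:
```python
from h import *
s=robot.state();print(s["time"],s["tcp_pos"])
print(cv2.Rodrigues(np.array(s["tool_rot"]))[0].round(3))
for n in ("side","scene"):
    im,d=robot.read_camera(n)
    P=cloud(n,d);z=P[:,:,2]
    m=((z>.005)&(z<.14)&(P[:,:,0]>.35)&(P[:,:,0]<.95)&(P[:,:,1]<.3)&(P[:,:,1]>-.3)).astype(np.uint8)
    c,l,st,ce=cv2.connectedComponentsWithStats(m)
    for i in range(1,c):
        if st[i,4]>60:
            q=P[l==i]; top=q[q[:,2]>np.percentile(q[:,2],95)-.004]
            print(n,ce[i].round(),st[i,4],((top.min(0)+top.max(0))/2).round(4))
```

```text
11.35 [ 0.56149759 -0.14145007  0.06436827]
[[-0.003  1.    -0.   ]
 [ 1.     0.003 -0.   ]
 [-0.    -0.    -1.   ]]
side [152. 151.] 279 [0.4345 0.2231 0.0256]
side [195. 155.] 61 [0.5176 0.2301 0.0214]
side [341. 208.] 1243 [0.7514 0.0077 0.026 ]
side [378. 263.] 1393 [ 0.7508 -0.1376  0.1193]
side [258. 260.] 82 [ 0.5783 -0.0955  0.0767]
side [270. 282.] 269 [ 0.5749 -0.1488  0.1341]
side [249. 289.] 175 [ 0.5456 -0.1513  0.1217]
scene [351. 101.] 527 [0.435  0.2229 0.0264]
scene [370. 137.] 220 [0.5267 0.2329 0.0227]
scene [398. 149.] 235 [0.5753 0.2727 0.0131]
scene [268. 159.] 495 [0.5032 0.0061 0.0231]
scene [395. 170.] 313 [0.6252 0.2368 0.0267]
scene [259. 197.] 322 [ 0.5814 -0.0426  0.0192]
scene [319. 264.] 1487 [0.7508 0.0104 0.027 ]
scene [240. 289.] 874 [ 0.7527 -0.1358  0.1206]
```

drive_tool --pt "0 0 0 0.01 0.019 0.02 0.02" --pt "0 0 0 0.025 0.019 0.045 0.02" --pt "0 0 0 0.04 0.019 0.057 0.02" --pt "0 0 0 0.045 0.019 0.06 0.02" --pt "0 0 0 0.06 0.019 0.06 0.02" --pt "0 0 0 0.07 0.019 0.06 0.02" --pt "0 0 0 0.085 0.019 0.06 0.02" --pt "0 0 0 0.102 0.019 0.06 0.02"

```text
time: 12.25
tcp_pos: [0.5816, -0.0367, 0.0052]
tool_rot: [2.222, 2.22, 0.001]
wrist_force: [-0.2, -2.0, -0.0]
finger_gap: 0.213
gripper_force: 0.6
```

drive_tool --pt "0 0 0 0.02 0 0 0.02" --pt "0 0 0 0.04 0 0 0.02" --pt "0 0 0 0.06 0 0 0.02" --pt "0 0 0 0.08 0 0 0.02" --pt "0 0 0 0.1 0 0 0.02" --pt "0 0 0 0.12 0 0 0.02" --pt "0 0 0 0.14 0 0 0.02" --pt "0 0 0 0.16 0 0 0.02"

```text
time: 13.05
tcp_pos: [0.5811, 0.1243, 0.0049]
tool_rot: [2.221, 2.222, 0.001]
wrist_force: [-0.1, -1.1, 1.2]
finger_gap: 0.211
gripper_force: 0.6
```

drive_tool --pt "0 0 0 0.02 0 0 0.02" --pt "0 0 0 0.038 0 0 0.02" --pt "0 0 0 0.052 0 0 0.02" --pt "0 0 0 0.062 0 0 0.02" --pt "0 0 0 0.067 0 0 0.02" --pt "0 0 0 0.067 0 0 0.02"

```text
time: 13.65
tcp_pos: [0.5811, 0.19, 0.0044]
tool_rot: [-2.221, -2.222, 0.0]
wrist_force: [-0.3, -0.1, -0.8]
finger_gap: 0.211
gripper_force: 0.0
```

drive_tool --pt "0 0 0 -0.015 0 0 0.02" --pt "0 0 0 -0.025 0 -0.03 0.02" --pt "0 0 0 -0.04 0 -0.07 0.02" --pt "0 0 0 -0.09 0 -0.1 0.02" --pt "0 0 0 -0.14 0 -0.12 0.02" --pt "0 0 0 -0.19 0 -0.14 0.02" --pt "0 0 0 -0.24 -0.03 -0.15 0.02" --pt "0 0 0 -0.29 -0.06 -0.15 0.02"

```text
time: 14.45
tcp_pos: [0.5357, -0.0775, 0.1537]
tool_rot: [2.223, 2.217, 0.002]
wrist_force: [1.2, -1.2, 0.1]
finger_gap: 0.211
gripper_force: 0.0
```

Run:
```python
from h import *
s=robot.state();print(s["time"],s["tcp_pos"])
for n in ("side","scene"):
    im,d=robot.read_camera(n); cv2.imwrite(f"pics/{n}3.png",im[:,:,::-1])
    P=cloud(n,d);z=P[:,:,2]
    m=((z>.005)&(z<.14)&(P[:,:,0]>.35)&(P[:,:,0]<.95)&(P[:,:,1]<.3)&(P[:,:,1]>-.3)).astype(np.uint8)
    c,l,st,ce=cv2.connectedComponentsWithStats(m)
    for i in range(1,c):
        if st[i,4]>60:
            q=P[l==i]; top=q[q[:,2]>np.percentile(q[:,2],95)-.004]
            print(n,ce[i].round(),st[i,4],((top.min(0)+top.max(0))/2).round(4))
```

```text
14.45 [ 0.53569013 -0.07746691  0.15371776]
side [154. 138.] 101 [0.4303 0.2947 0.0255]
side [340. 209.] 1323 [0.7499 0.0084 0.0262]
side [206. 241.] 685 [0.5025 0.0044 0.0223]
side [378. 263.] 1390 [ 0.7505 -0.1377  0.1193]
scene [351. 101.] 529 [0.4358 0.2232 0.0261]
scene [370. 137.] 222 [0.5267 0.2338 0.0229]
scene [398. 149.] 241 [0.5763 0.2718 0.0134]
scene [268. 159.] 493 [0.5038 0.0057 0.0236]
scene [374. 158.] 285 [0.5799 0.213  0.0189]
scene [395. 170.] 314 [0.625  0.2369 0.0265]
scene [319. 264.] 1487 [0.7507 0.01   0.0268]
scene [240. 289.] 878 [ 0.7524 -0.1357  0.1204]
```

View pics/scene3.png

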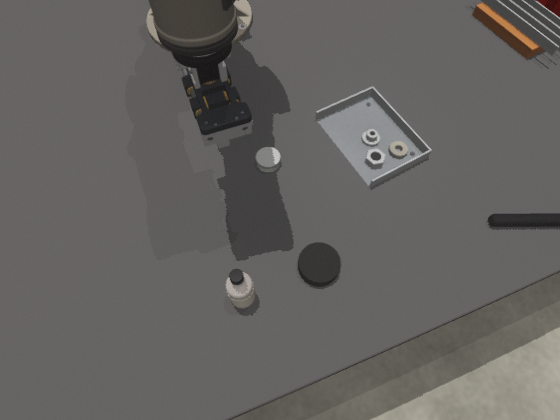

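The tray at about (372,137) holds the collar (371,137), nut (375,157) and wheel (398,149). All three lie flat and inside, and the tin, bottle and puck have not moved.

```bash
python3 -c "
from rig import robot
print(robot.sign_off())"
```

```text
the job is handed in; nothing more can be done
None
```

I swept the wheel, nut and collar into the tray, where the last images show all three lying flat and fully inside with the tin, bottle and puck unmoved; I handed the job in at about 14.5 s, and sign-off returned no verdict.

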